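Dust a board with a two-speed duster

ROBOT

A 6-joint arm with a two-finger parallel gripper is mounted at the origin on a cart in front of the work surface, level with it; the furniture and walls round the work are solid. World frame = base frame: x ahead of the robot, y to its left, z up, the work surface at z = 0. Lengths are in m, angles in rad, forces in N, time in s.
With the tool pointing down it reaches from about 0.3 to 0.875 m from the base axis. Payload 6.4 kg.
Tool frame: the origin (TCP) lies on the centre line of the jaws, within the pads' length; the fingertips stand 19 mm ahead of it and the grasp point (between the pads) is the TCP; z points along the fingers, y is the line along which they close (so a half turn about z gives the same grasp; the last joint's range is limited). The gripper opens to 85 mm and grips with 20 to 120 N. Pads are 22 mm wide; open, the fingers measure 114 mm over their backs; the gripper's body (76 mm by 85 mm) begins 54 mm behind the grasp point. The pads swing forward as they close: fully open they stand 13 mm farther back than shut.
Start: joints at [-1.313, 0.181, 1.607, -0, 1.354, -0.206], TCP at [0.257, -0.514, 0.25] pointing down, gripper open.
Joint ranges: [-2.99, 2.99], [-0.89, 2.07], [0.3, 2.58], [-1.14, 4.28], [0, 2.63], [-3.12, 3.12]. Speed limits (rad/s): [2.57, 2.57, 3.01, 3.14, 3.14, 3.14].

INTERFACE

Orientations are given as a unit quaternion [x, y, z, w].
In Python, from station import status, cams, hand_in gives the robot as it stands.
- The arm moves only by the tool arm_command, never from a script. Its argument "plan" is a list of rows, each a list of 5 numbers: the opening, from 0 (shut) to 1 (fully open), then the shift along the tool's x, y, z in units of 500 mm (1.0 is 500 mm), then the turn about the tool's z in units of 90 degrees (1.0 is 90 degrees). In form: [[gripper, tx, ty, tz, twist], ...]. A call has 1 to 5 rows; each row is the pose to reach, as a shift and turn from the pose commanded when the call began, along the tool's axes at that moment; what a row does not reach only later rows make up. A row lasts 1/12 s, in which the tool goes at most 41.7 mm and 7.16 degrees, less where a joint would pass 70% of its speed; a pose out of reach is approached as far as the arm can. A call with a number of a shift or a turn outside -1 to 1 is refused whole. A call with a gripper value outside its range is refused whole. The fingers move at their own pace and stop on an object; "force" is the grip in N (left out, the last holds). Time passes only in rows, so rows that repeat a pose let the fingers close. It gives the time, the measured TCP pose, the force, the opening and the grip force at its end, in the units of the state.
- status.read_state(): the state, without advancing time (a new reading comes with each control period).
- cams.read_camera(name): name is "scene" or "top"; returns the picture (384x512x3 uint8, red, green, blue); there is no depth.
- cams.get_calibration(name): a dict with "fx", "fy", "cx", "cy" (pixels), "R" (3x3) and "t" (3): a world point X has camera coordinates R X + t. Camera axes: x right, y down, z forward; pixel columns grow to the right and rows downward; lengths in m; the calibration is good to about 2 mm. A picture is of the moment at which its call begins. get_calibration takes no time and is no camera call.
- hand_in(): hands the job in; it is judged then, once.
The state is a dict: "time": time; "joints": joint angles; "joint_velocities": joint speeds; "joint_efforts": joint torques, N m; "eef_pos": TCP position; "tcp_rot": TCP orientation; "wrist_force": force on the tool from outside, world axes, zero at the start; "wrist_torque": the same for the moment, N m; "width": finger opening in m; "gripper_force": force on a finger pad.
Only numpy, scipy, OpenCV 4.12 (cv2) and the standard library are available. Lean on these libraries where they do the work, as an engineer would, in place of code of your own. Each camera call takes 0.05 s, during which the arm holds its last target. There are 200 camera calls.

TASK

Blow the dust off the chip side of the green board in the bench stand with the grey cordless duster: hold the nozzle level and square in front of that side, about 5 cm off its middle and without touching stand or board, squeeze the trigger to its first stage (low speed) for about a second, then past the pressure point fully into the second stage (full speed) for another second or so, and never let it into the second stage while it is not aimed so. Move the solder spool off the red foam pad and stand it upright anywhere on the bare bench, and finish with the duster lying flat in the middle of the pad, in any heading, its trigger let out. Set both down gently, without dropping them, and leave everything else where it is.

Things in the scene. Friction and masses are not known exactly. Their poses are not given: they have to be found in the camera images.
- duster: grey cordless air duster, pistol-shaped, 0.2 kg, lying on its side (keep z up); centre of mass within 10 mm of the grip point. Origin: on the underside, below the pinch point; +x is the way it blows. Grip bar x -28 to +8, y -53 to +33, z 5 to 35 mm, flat back at x = -28. Black foot x -43 to +23, y -74 to -50, 38 mm high. Barrel along x at y = +45, z = 20, 40 mm in diameter, x -65 to +53
- duster_nozzle (a point): tip of the slim black nozzle (x +105, y +45, z +20 mm in the duster's frame), which runs on from the barrel's end at x = +53
- duster_grip (a point): pinch point, 20 mm above the underside, duster's axes. Pinch from above along x, one finger on the grip's flat back, one on the trigger: 56 mm apart let out, 50 at the end of stage one, 44 fully squeezed. Pinch force works the trigger: stage one 1.5 to 4 N, a wall up to 10 N, stage two begins at 10 N and is fully in at 15 N. Carry at about 7 N (stage one may stay in), squeeze 20 to 25 N for full
- trigger (a joint): first stage of the red trigger in front of the grip, 24 mm thick (z 8 to 32), y -18 to +18, flat front at duster x = +28 let out, +16 fully pressed: 0 let out, 0.006 m at its stop, grows when squeezed (low speed from 0.004)
- full_stage (a joint): second stage of the trigger (orange slide behind the shoe): 0 out, 0.006 m fully in (full speed from 0.0045); the trigger's total travel is the sum of both
- board_stand: fixed dark steel base 50 x 126 x 20 mm (x, y, z) with two aluminium posts up to z = 82 mm that hold the green board upright across its middle; the board spans y = -50 to +50, z = 34 to 104 mm, its connectors up to z = 116. Origin on the underside in the middle. The chip side looks to -x of this frame (toward the robot)
- board_face (a point): middle of the chip side of the board, 68 mm above the bench, axes of the stand (x goes into the board): aim the nozzle here, blowing along +x
- foam_pad: red foam pad, fixed, 186 x 145 x 11 mm (x, y, z; firm), origin in the middle of its underside
- spool: solder spool standing on the pad, flanges 62 mm in diameter, 49 mm high, 0.25 kg, origin in the middle of its underside. The bench top is bare from y = -0.41 (its right edge) to +0.42 (a dark mat, 6 mm thick, lies further left, which does not count as bare bench) and from x = 0.30 on
- contact_spray: bystander: white aerosol can, 42 mm diameter, 125 mm tall, origin underneath
- solvent_bottle: bystander: white bottle with red collar and clear cap, 47 mm diameter, 96 mm tall, origin underneath
- flux_tin: bystander: round tin with yellow lid, 44 mm diameter, 26 mm tall, origin underneath
- tape_measure: bystander: black and orange tape measure standing, 35 x 71 x 62 mm (x, y, z), origin underneath
- orange_tape: bystander: roll of orange tape lying flat, 76 mm diameter, 22 mm tall, origin underneath
- marker: bystander: marker pen lying along its y, 12 x 132 x 14 mm, beside the duster, origin underneath
- blue_driver: bystander: screwdriver with blue handle lying along its y, 23 x 170 x 23 mm, beside the pad, origin underneath
Things that resemble listed ones, but are neither listed nor needed, are in the scene too. What is shaped like the spool but turquoise is not meant.

How it is judged:
On the way, in this order (a step that is already met when the one before it is completed fails the run):
1. with the nozzle aimed at the chip side, the trigger is held in its first stage only (low speed) (x of duster_nozzle in the frame of board_face between -0.12 and -0.012 m and y of duster_nozzle in the frame of board_face between -0.03 and 0.03 m and z of duster_nozzle in the frame of board_face between -0.03 and 0.03 m and angle between the x axis of duster and the x axis of board_stand, either way round below 0.3 rad and x of duster_grip in the frame of board_face below -0.08 m and value of joint trigger above 0.004 m and value of joint full_stage below 0.0015 m), for 0.4 s.
2. still aimed, the trigger is held squeezed fully into its second stage (full speed) (x of duster_nozzle in the frame of board_face between -0.12 and -0.012 m and y of duster_nozzle in the frame of board_face between -0.03 and 0.03 m and z of duster_nozzle in the frame of board_face between -0.03 and 0.03 m and angle between the x axis of duster and the x axis of board_stand, either way round below 0.3 rad and x of duster_grip in the frame of board_face below -0.08 m and value of joint full_stage above 0.0045 m), for 0.5 s.
At the end, for the whole second after the job is handed in: The duster lies flat on its side on the red pad, its grip point within 45 mm of the pad's middle along both of the pad's edges, at rest with the trigger let out (both stages); the solder spool stands upright on the bare bench, at rest, off the pad (x of duster in the frame of foam_pad between -0.045 and 0.045 m and y of duster in the frame of foam_pad between -0.045 and 0.045 m and height (world z) of duster between 0.006 and 0.016 m and angle between each of duster, spool's own z axis and vertical below 0.12 rad and contact force between duster and foam_pad above 0.5 N and linear speed of each of duster, spool below 0.02 m/s and value of joint trigger below 0.002 m and value of joint full_stage below 0.0015 m and height (world z) of spool between -0.004 and 0.005 m); the robot touches nothing.
It fails at once if the second stage is squeezed (past 2.5 mm) while the nozzle is not aimed: tip 12 to 120 mm in front of the chip side, within 30 mm of its middle sideways and in height, square within 0.3 rad (value of joint full_stage above 0.0025 m and not (x of duster_nozzle in the frame of board_face between -0.12 and -0.012 m and y of duster_nozzle in the frame of board_face between -0.03 and 0.03 m and z of duster_nozzle in the frame of board_face between -0.03 and 0.03 m and angle between the x axis of duster and the x axis of board_stand, either way round below 0.3 rad and x of duster_grip in the frame of board_face below -0.08 m)).
It fails at once if the duster touches the stand or its board (contact force between duster and board_stand above 1 N).
It fails at once if the duster is dropped (falls faster than 0.6 m/s out of the fingers) (contact force between the fingers and duster below 0.05 N and linear speed of duster above 0.6 m/s).
It fails at once if the spool is dropped (falls faster than 0.6 m/s out of the fingers) (contact force between the fingers and spool below 0.05 N and linear speed of spool above 0.6 m/s).
It fails at once if a bystander (the white aerosol can, the red-collared bottle, the yellow-lidded tin, the tape measure, the orange tape roll, the marker pen, the blue screwdriver) is shifted by more than 25 mm (distance of any of contact_spray, solvent_bottle, flux_tin, tape_measure, orange_tape, marker, blue_driver from where it was at the start of the episode above 0.025 m).
It also fails if it takes over 69 s, if anything falls off the work surface, if the arm or the gripper's body presses on something with over 40 N, if the wrist force passes 120 N, or if a joint passes its speed limit or range.

## Working session

There is one attempt and no reset: what is moved stays moved. The work goes in short steps, Python scripts to look and compute and a tool call to move; the robot and the scene stay as the last step left them, time stands still between calls to the robot, and variables do not carry over. Pictures are saved under pics/ and viewed, at most 10 in all, crops included, and the job is handed in when it is done.

Besides the shell and the picture viewer there is one more tool, called after "Call:" as name([rows], argument=value, ...), one row to a line, values as JSON. arm_command: Moves the arm, as the interface text tells. Its arguments: {"type":"object","properties":{"plan":{"type":"array"},"force":{"type":"number"}},"required":["plan"]}

```bash
mkdir -p pics; ls
python3 - <<'E'
from station import status,cams
import cv2,numpy as np
s=status.read_state();print(s)
for n in("scene","top"):
    im=cams.read_camera(n);cv2.imwrite(f"pics/{n}0.png",cv2.resize(im[:,:,::-1],(800,600),interpolation=cv2.INTER_CUBIC));np.save(f"pics/{n}0.npy",im)
    c=cams.get_calibration(n);print(n,c)
E
```

```text
pics
{'time': 0.0, 'joints': array([-1.31331038e+00,  1.81546431e-01,  1.60798607e+00,  1.33316447e-06,
        1.35378544e+00, -2.06287876e-01]), 'joint_velocities': array([-0.00105612, -0.00268718,  0.00136234,  0.00186586,  0.00100404,
       -0.00019826]), 'joint_efforts': array([ 1.04107581e-03, -4.44857633e+01, -3.51336980e+01, -2.31839731e-04,
        9.15036479e-03,  4.49256888e-06]), 'eef_pos': array([ 0.25710351, -0.51375283,  0.24939169]), 'tcp_rot': array([ 9.73234160e-01,  2.29814111e-01, -2.14298163e-05, -8.62377493e-04]), 'wrist_force': array([ 0.18674003, -0.63319108, -0.22148635]), 'wrist_torque': array([-0.00559088,  0.05548723, -0.01756327]), 'gripper_force': 0.0, 'width': 0.0854389733352014}
scene {'fx': 389.6638660459179, 'fy': 389.6638660459179, 'cx': 259.5862235748064, 'cy': 196.28974395585956, 'R': array([[-0.48346467, -0.87515739, -0.01901211],
       [-0.49177582,  0.28951207, -0.82118165],
       [ 0.72416742, -0.38766262, -0.5703501 ]]), 't': array([0.24663688, 0.31840056, 0.8434199 ])}
top {'fx': 497.10498288696743, 'fy': 497.10498288696743, 'cx': 260.6151864858357, 'cy': 191.5457500483015, 'R': array([[-0.01820904, -0.99978842,  0.0095677 ],
       [-0.9967262 ,  0.01739768, -0.07895693],
       [ 0.07877377, -0.01097411, -0.99683211]]), 't': array([0.00256997, 0.52005506, 1.58743565])}
```

View pics/top0.png

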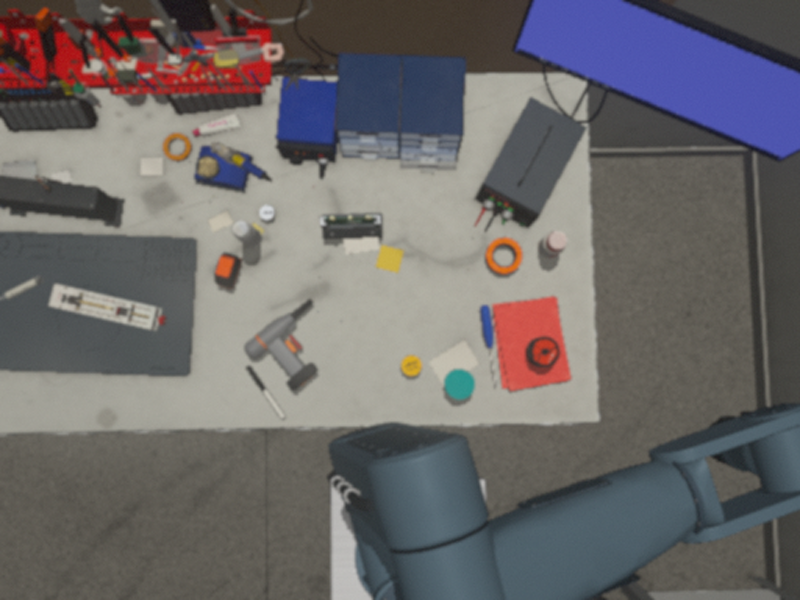

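View pics/scene0.png

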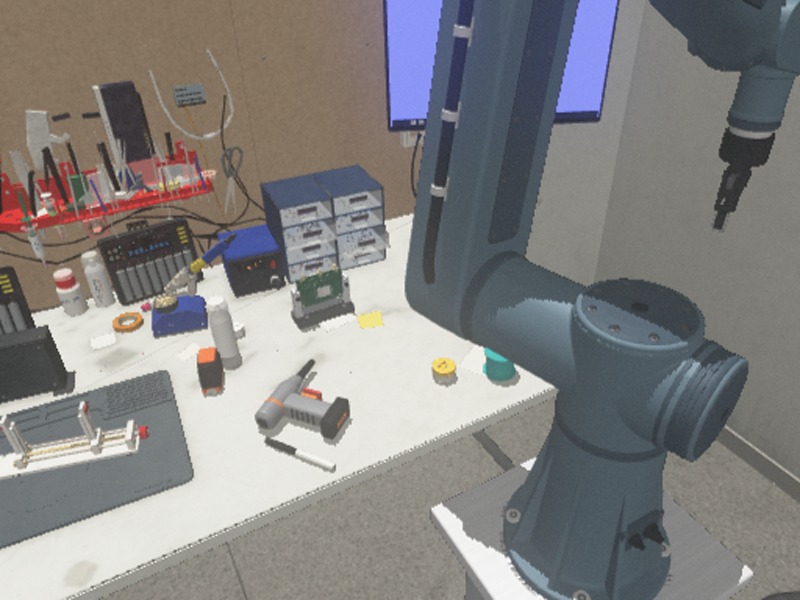

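Candidates in the top view (800x600 pixels):
- **Spool:** the red one on the pad at (543,352), or the turquoise one at (459,385). I choose the red one.
- **Duster:** only the grey pistol at (283,345).
- **Stand:** (351,227), with the green board.

Next I'll check these in one close composite crop.

```bash
cat > h.py <<'E'
import numpy as np,cv2
from station import cams,status
def w(u,v,z,n="top"):
    c=cams.get_calibration(n);R=np.array(c["R"]);t=np.array(c["t"])
    d=R.T@np.array([(u-c["cx"])/c["fx"],(v-c["cy"])/c["fy"],1]);o=-R.T@t
    return o+d*(z-o[2])/d[2]
def px(X,n="top"):
    c=cams.get_calibration(n);p=np.array(c["R"])@np.array(X)+c["t"]
    return np.array([c["fx"]*p[0]/p[2]+c["cx"],c["fy"]*p[1]/p[2]+c["cy"]])
def crop(im,u0,v0,wd,ht,s,step=10):
    o=cv2.resize(im[v0:v0+ht,u0:u0+wd,::-1],None,fx=s,fy=s,interpolation=cv2.INTER_CUBIC)
    for u in range(u0,u0+wd,step): cv2.putText(o,str(u),((u-u0)*s,8),0,.3,(255,0,255),1);cv2.line(o,((u-u0)*s,10),((u-u0)*s,16),(255,0,255),1)
    for v in range(v0,v0+ht,step): cv2.putText(o,str(v),(0,(v-v0)*s+3),0,.3,(255,0,255),1)
    return o
E
python3 - <<'E'
from h import *
im=np.load("pics/top0.npy")
a=crop(im,150,185,66,50,6);b=crop(im,300,185,66,50,6);c=crop(im,195,125,66,50,6);d=crop(im,130,130,66,50,6)
cv2.imwrite("pics/c1.png",np.vstack([np.hstack([a,b]),np.hstack([c,d])]))
hsv=cv2.cvtColor(im,cv2.COLOR_RGB2HSV)
m=(((hsv[...,0]<8)|(hsv[...,0]>172))&(hsv[...,1]>130)&(hsv[...,2]>70)).astype(np.uint8);m[:180]=0;m[:,:310]=0;m[260:]=0
p=np.argwhere(m)[:,::-1].astype(np.float32);r=cv2.minAreaRect(p);bx=cv2.boxPoints(r)
W=[w(*q,.011)[:2] for q in bx];print(r,np.round(W,4),np.mean(W,0),[np.linalg.norm(W[i]-W[i-1]) for i in range(4)])
E
```

```text
((338.89190673828125, 219.3513641357422), (55.238059997558594, 42.743736267089844), 80.53767395019531) [[ 0.5045 -0.1779]
 [ 0.525  -0.3162]
 [ 0.3478 -0.3397]
 [ 0.3277 -0.2026]] [ 0.42624254 -0.25911871] [np.float64(0.17847266490856514), np.float64(0.1397666379244465), np.float64(0.17883024317095522), np.float64(0.13858237753901365)]
```

View pics/c1.png

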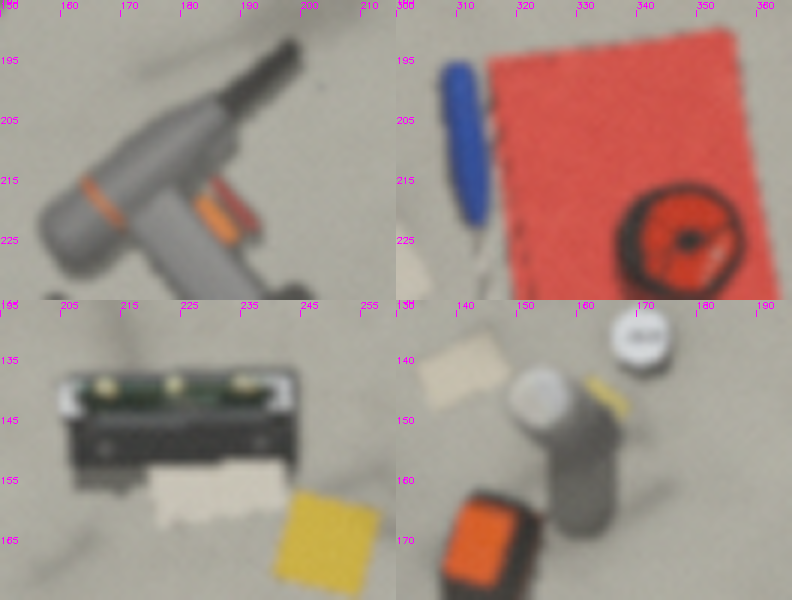

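The crop confirms the choices:
- **Duster:** nozzle tip at about (199,192), barrel rear at about (160,226).
- **Spool:** red, on the pad at about (348.5,225).
- **Stand:** base front edge at about (207–244.5,152).

Next I'll fit the poses and check them with a model overlay.

```bash
cat > fit.py <<'E'
from h import *
im=np.load("pics/top0.npy"); sc=np.load("pics/scene0.npy")
tip=w(198.8,192,.02);rear=w(159.8,226.5,.02);d=tip-rear;print("tip",tip,"rear",rear,"len",np.linalg.norm(d))
yaw=np.arctan2(d[1],d[0]);Rz=lambda a:np.array([[np.cos(a),-np.sin(a)],[np.sin(a),np.cos(a)]])
D=tip[:2]-Rz(yaw)@[.105,.045];print("duster",D,yaw)
S=w(348.7,225,.060);print("spool",S)
P=np.array([.4262,-.2591]);py=.137
# stand: base top front edge
a=w(206.8,152.3,.02);b=w(244.5,152.3,.02);print("base front",a,b,np.linalg.norm(a-b))
pl=w(206.5,140.5,.082);pr=w(243,140.5,.082);print("posts",pl,pr)
T=np.array([(a[0]+.025+pl[0]+pr[0])/2 if 0 else a[0]+.025,(a[1]+b[1])/2]);ty=0
for n,(u,v,z) in dict(marker1=(160,235.5,.007),marker2=(181,266,.007),tin=(263,234,.026),turq=(294,246.5,.049),spot=(281,200,0),drv=(312,208,.011),can=(153.5,146.5,.125)).items(): print(n,w(u,v,z))
def poly(img,n,o,a,pts,col):
    q=[px([*(np.array(o)+Rz(a)@p[:2]),p[2]],n)*s-np.array(off)*s for p in pts];cv2.polylines(img,[np.round(q).astype(int)],True,col,1)
box=lambda x0,x1,y0,y1,z:[(x0,y0,z),(x1,y0,z),(x1,y1,z),(x0,y1,z)]
def draw(img,n):
    poly(img,n,D,yaw,box(-.065,.053,.025,.065,.02),(255,255,0));poly(img,n,D,yaw,box(.053,.105,.04,.05,.02),(255,255,0))
    poly(img,n,D,yaw,box(-.043,.023,-.074,-.05,.038),(0,255,255));poly(img,n,D,yaw,box(.02,.028,-.018,.018,.03),(0,255,0))
    poly(img,n,T,ty,box(-.025,.025,-.063,.063,.02),(255,255,0));poly(img,n,T,ty,box(-.025,.025,-.063,.063,.0),(0,255,0))
    poly(img,n,T,ty,[(0,-.05,.034),(0,.05,.034),(0,.05,.104),(0,-.05,.104)],(0,0,255))
    poly(img,n,P,py,box(-.093,.093,-.0725,.0725,.011),(255,255,0))
    for z in(.011,.06):poly(img,n,S[:2],0,[(.031*np.cos(t),.031*np.sin(t),z) for t in np.linspace(0,6.28,30)],(0,255,0))
s=4;L=[]
for (n,i,off) in(("top",im,(150,187)),("top",im,(290,187)),("top",im,(190,120)),("scene",sc,(160,165))):
    g=cv2.resize(i[off[1]:off[1]+75,off[0]:off[0]+100,::-1],None,fx=s,fy=s,interpolation=cv2.INTER_CUBIC);draw(g,n);L.append(g)
cv2.imwrite("pics/ov.png",np.vstack([np.hstack(L[:2]),np.hstack(L[2:])]))
E
python3 fit.py
```

```text
tip [0.52207597 0.1930653  0.02      ] rear [0.41311813 0.31909207 0.02      ] len 0.16659699141728548
duster [0.41936236 0.24306445] -0.8579092542645224
spool [ 0.40658644 -0.28122972  0.06      ]
base front [0.65115312 0.16598833 0.02      ] [0.64910729 0.04340837 0.02      ] 0.12259702877689903
posts [0.67851697 0.16057109 0.082     ] [0.67663581 0.04626933 0.082     ]
marker1 [0.3842355  0.32100981 0.007     ]
marker2 [0.28518921 0.25377208 0.007     ]
tin [ 0.38310446 -0.01179636  0.026     ]
turq [ 0.34221926 -0.10843543  0.049     ]
spot [ 0.49272448 -0.07313816  0.        ]
drv [ 0.46424633 -0.1727478   0.011     ]
can [0.65476679 0.31748174 0.125     ]
```

View pics/ov.png

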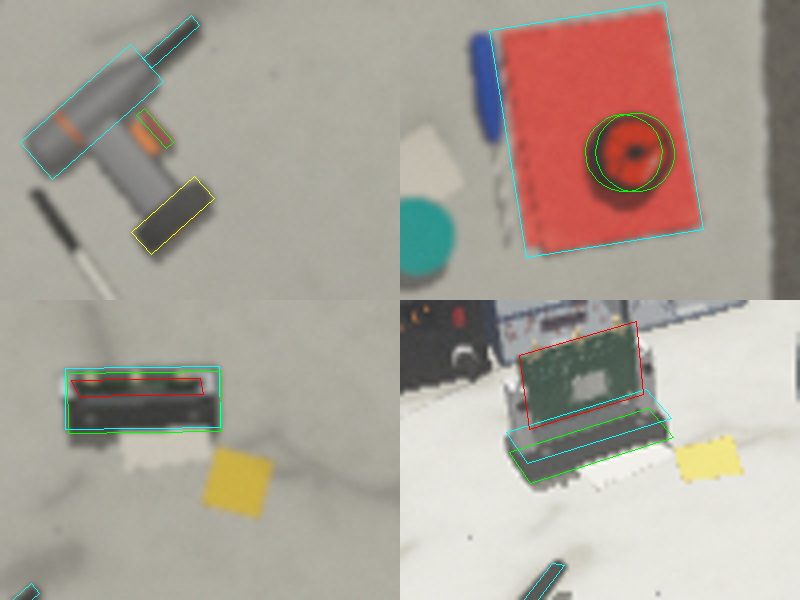

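The overlay fits all objects to within about 1 px. The spool goes first: over it, then down.

```bash
cat > go.py <<'E'
import sys,numpy as np
from station import status
from scipy.spatial.transform import Rotation as Ro
s=status.read_state();R=Ro.from_quat(s["tcp_rot"]).as_matrix();p=s["eef_pos"]
y=np.arctan2(R[1,1],R[0,1])
print("t%.2f"%s["time"],"p",np.round(p,4),"tilt",np.round(R[2],3),"yaw_y %.3f"%y,"j",np.round(s["joints"],2),"w %.4f gf %.2f"%(s["width"],s["gripper_force"]),"F",np.round(s["wrist_force"],1))
for a in sys.argv[1:]:
    v=[float(q) for q in a.split(",")];d=R.T@(np.array(v[:3])-p)/.5
    tw=0 if len(v)<4 else -((v[3]-y+np.pi)%(2*np.pi)-np.pi)/(np.pi/2)
    print(a,"->",np.round(d,3),"twist %.3f"%tw, "dist %.0f mm"%(500*np.linalg.norm(d)))
E
python3 go.py .405,-.281,.14 .405,-.281,.041
```

```text
t0.10 p [ 0.2571 -0.5138  0.2495] tilt [ 0.    -0.002 -1.   ] yaw_y -1.107 j [-1.31  0.18  1.61  0.    1.35 -0.21] w 0.0854 gf 0.00 F [ 0.5 -0.2  0. ]
.405,-.281,.14 -> [ 0.473 -0.284  0.22 ] twist 0.000 dist 297 mm
.405,-.281,.041 -> [ 0.473 -0.284  0.418] twist 0.000 dist 346 mm
```

Call:
arm_command([
  [1, 0.473, -0.284, 0.22, 0],
  [1, 0.473, -0.284, 0.22, 0],
  [1, 0.473, -0.284, 0.22, 0],
  [1, 0.473, -0.284, 0.22, 0],
  [1, 0.473, -0.284, 0.22, 0],
], force=7)

```text
time: 0.52
eef_pos: [0.3614, -0.3491, 0.1722]
tcp_rot: [0.973, 0.229, -0.0, -0.0]
wrist_force: [0.8, -0.8, 0.1]
width: 0.0852
gripper_force: 0.0
```

```bash
python3 go.py .405,-.281,.12
```

```text
t0.52 p [ 0.3614 -0.3491  0.1722] tilt [ 0. -0. -1.] yaw_y -1.108 j [-1.    0.11  1.86  0.    1.18  0.1 ] w 0.0852 gf 0.00 F [ 0.8 -0.8  0.1]
.405,-.281,.12 -> [ 0.139 -0.083  0.104] twist 0.000 dist 96 mm
```

Call:
arm_command([
  [1, 0.139, -0.083, 0.104, 0],
  [1, 0.139, -0.083, 0.104, 0],
  [1, 0.139, -0.083, 0.104, 0],
  [1, 0.139, -0.083, 0.104, 0],
  [1, 0.139, -0.083, 0.104, 0],
])

```text
time: 0.93
eef_pos: [0.4047, -0.2825, 0.1209]
tcp_rot: [0.973, 0.231, -0.0, -0.0]
wrist_force: [0.7, -0.9, 0.3]
width: 0.0855
gripper_force: 0.0
```

```bash
python3 go.py .405,-.281,.041;python3 - <<'E'
from h import *
im=cams.read_camera("top");cv2.imwrite("pics/s1.png",crop(im,285,170,80,60,10))
E
```

```text
t0.93 p [ 0.4047 -0.2825  0.1209] tilt [-0.001 -0.001 -1.   ] yaw_y -1.105 j [-0.85  0.16  1.91 -0.    1.06  0.26] w 0.0855 gf 0.00 F [ 0.7 -0.9  0.3]
.405,-.281,.041 -> [ 0.002 -0.002  0.16 ] twist 0.000 dist 80 mm
```

View pics/s1.png

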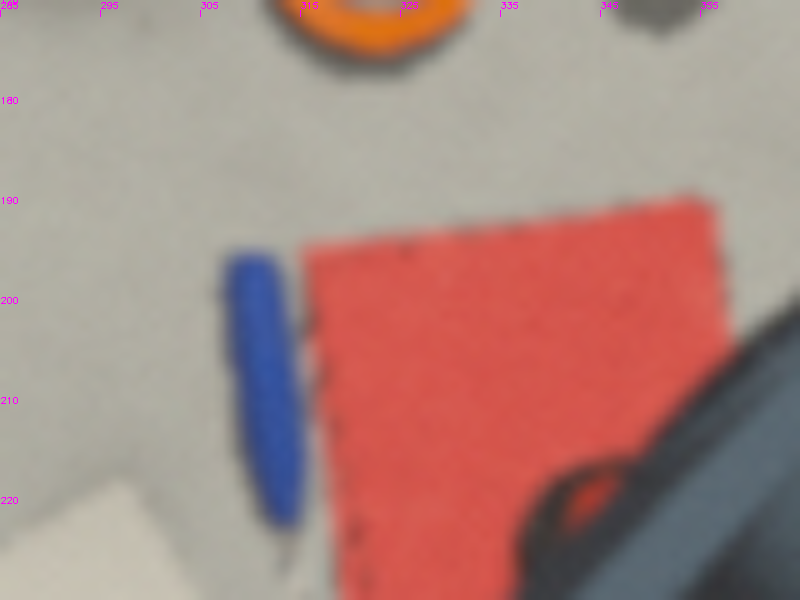

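The arm hides the spool's middle, and its left rim is still at about (337,224) as measured. Going down.

Call:
arm_command([
  [1, 0.002, -0.002, 0.05, 0],
  [1, 0.002, -0.002, 0.1, 0],
  [1, 0.002, -0.002, 0.13, 0],
  [1, 0.002, -0.002, 0.15, 0],
  [1, 0.002, -0.002, 0.16, 0],
])

```text
time: 1.4
eef_pos: [0.4046, -0.2827, 0.0407]
tcp_rot: [0.973, 0.229, -0.0, 0.0]
wrist_force: [-0.2, 0.5, -0.6]
width: 0.0854
gripper_force: 0.0
```

Call:
arm_command([
  [0.66, 0, 0, 0, 0],
  [0.66, 0, 0, 0, 0],
  [0.66, 0, 0, 0, 0],
  [0.66, 0, 0, 0, 0],
  [0.66, 0, 0, 0, 0],
], force=7)

```text
time: 1.82
eef_pos: [0.4056, -0.2824, 0.0423]
tcp_rot: [0.973, 0.23, 0.0, 0.001]
wrist_force: [-3.8, -2.1, 5.4]
width: 0.0608
gripper_force: 21.5
```

Call:
arm_command([
  [0.7, 0, 0, 0, 0],
  [0.7, 0, 0, 0, 0],
  [0.7, 0, 0, 0, 0],
  [0.7, 0, 0, 0, 0],
  [0.7, 0, 0, 0, 0],
], force=7)

```text
time: 2.23
eef_pos: [0.4056, -0.2824, 0.0423]
tcp_rot: [0.973, 0.23, 0.0, 0.001]
wrist_force: [-4.2, -1.5, 7.1]
width: 0.0605
gripper_force: 21.5
```

Call:
arm_command([
  [0.705, 0, 0, 0, 0],
  [0.705, 0, 0, 0, 0],
  [0.705, 0, 0, 0, 0],
  [0.705, 0, 0, 0, 0],
], force=7)

```text
time: 2.57
eef_pos: [0.4056, -0.2824, 0.0423]
tcp_rot: [0.973, 0.23, 0.0, 0.001]
wrist_force: [-4.2, -1.1, 6.9]
width: 0.0604
gripper_force: 21.5
```

Call:
arm_command([
  [0.71, 0, 0, 0, 0],
  [0.71, 0, 0, 0, 0],
  [0.71, 0, 0, 0, 0],
  [0.71, 0, 0, 0, 0],
], force=7)

```text
time: 2.9
eef_pos: [0.4056, -0.2824, 0.0423]
tcp_rot: [0.973, 0.23, 0.0, 0.001]
wrist_force: [-3.8, -1.5, 6.3]
width: 0.0604
gripper_force: 18.8
```

Call:
arm_command([
  [0.72, 0, 0, 0, 0],
  [0.72, 0, 0, 0, 0],
  [0.72, 0, 0, 0, 0],
  [0.72, 0, 0, 0, 0],
], force=7)

```text
time: 3.23
eef_pos: [0.4056, -0.2824, 0.042]
tcp_rot: [0.973, 0.23, 0.0, 0.001]
wrist_force: [-3.8, -1.5, 6.0]
width: 0.0616
gripper_force: 4.6
```

Call:
arm_command([
  [0.6, 0, 0, 0, 0],
  [0.6, 0, 0, 0, 0],
  [0.6, 0, 0, 0, 0],
  [0.6, 0, 0, -0.04, 0],
  [0.6, 0, 0, -0.12, 0],
], force=30)

```text
time: 3.65
eef_pos: [0.4023, -0.2779, 0.0972]
tcp_rot: [0.973, 0.23, -0.002, -0.005]
wrist_force: [0.3, -0.3, -1.4]
width: 0.0599
gripper_force: 33.4
```

```bash
python3 go.py .490,-.075,.115  .490,-.075,.033
```

```text
t3.65 p [ 0.4023 -0.2779  0.0972] tilt [-0.002 -0.011 -1.   ] yaw_y -1.107 j [-0.85  0.2   1.93  0.    1.02  0.26] w 0.0599 gf 33.39 F [ 0.3 -0.3 -1.4]
.490,-.075,.115 -> [ 0.338 -0.285 -0.033] twist 0.000 dist 222 mm
.490,-.075,.033 -> [ 0.339 -0.283  0.131] twist 0.000 dist 230 mm
```

Call:
arm_command([
  [0.6, 0.06, -0.05, -0.03, 0],
  [0.6, 0.12, -0.1, -0.03, 0],
  [0.6, 0.18, -0.15, -0.03, 0],
  [0.6, 0.24, -0.2, -0.03, 0],
  [0.6, 0.3, -0.25, -0.03, 0],
])

```text
time: 4.07
eef_pos: [0.4834, -0.1002, 0.1159]
tcp_rot: [0.973, 0.23, 0.0, -0.0]
wrist_force: [1.1, -0.4, -2.3]
width: 0.0602
gripper_force: 33.4
```

Call:
arm_command([
  [0.6, 0.02, -0.02, 0, 0],
  [0.6, 0.038, -0.035, 0, 0],
  [0.6, 0.038, -0.035, 0, 0],
  [0.6, 0.038, -0.035, 0, 0],
])

```text
time: 4.4
eef_pos: [0.4922, -0.0781, 0.1157]
tcp_rot: [0.973, 0.23, -0.0, -0.0]
wrist_force: [-0.4, -0.0, -2.1]
width: 0.0601
gripper_force: 33.4
```

```bash
python3 go.py .490,-.075,.045  .490,-.075,.033
```

```text
t4.40 p [ 0.4922 -0.0781  0.1157] tilt [-0.001 -0.001 -1.   ] yaw_y -1.106 j [-0.4   0.18  1.91 -0.    1.05  0.71] w 0.0601 gf 33.44 F [-0.4 -0.  -2.1]
.490,-.075,.045 -> [-0.001 -0.007  0.141] twist 0.000 dist 71 mm
.490,-.075,.033 -> [-0.001 -0.007  0.165] twist 0.000 dist 83 mm
```

Call:
arm_command([
  [0.6, 0, 0, 0.06, 0],
  [0.6, 0, 0, 0.11, 0],
  [0.6, 0, 0, 0.14, 0],
  [0.6, 0, 0, 0.152, 0],
  [0.6, 0, 0, 0.16, 0],
])

```text
time: 4.82
eef_pos: [0.4915, -0.0792, 0.035]
tcp_rot: [0.973, 0.229, -0.001, -0.001]
wrist_force: [0.3, -0.4, -1.9]
width: 0.0602
gripper_force: 33.4
```

Call:
arm_command([
  [0.6, 0, 0, 0.003, 0],
  [0.6, 0, 0, 0.006, 0],
  [0.6, 0, 0, 0.006, 0],
])

```text
time: 5.07
eef_pos: [0.4932, -0.0789, 0.0339]
tcp_rot: [0.973, 0.23, 0.001, 0.0]
wrist_force: [1.1, -0.4, -1.2]
width: 0.0598
gripper_force: 33.4
```

Call:
arm_command([
  [0.6, 0, 0, 0.003, 0],
  [0.6, 0, 0, 0.003, 0],
])

```text
time: 5.23
eef_pos: [0.4929, -0.0785, 0.0322]
tcp_rot: [0.973, 0.23, 0.0, 0.0]
wrist_force: [0.3, 0.8, -2.3]
width: 0.0598
gripper_force: 33.4
```

```bash
python3 go.py
```

```text
t5.23 p [ 0.4929 -0.0785  0.0322] tilt [ 0.001  0.001 -1.   ] yaw_y -1.107 j [-0.4   0.34  1.93 -0.    0.87  0.71] w 0.0598 gf 33.44 F [ 0.3  0.8 -2.3]
```

Not in contact yet, so I'll lower it in small steps.

Call:
arm_command([
  [0.6, 0, 0, 0.002, 0],
  [0.6, 0, 0, 0.004, 0],
  [0.6, 0, 0, 0.004, 0],
])

```text
time: 5.48
eef_pos: [0.493, -0.0785, 0.0311]
tcp_rot: [0.973, 0.23, 0.0, 0.0]
wrist_force: [-4.9, 1.7, 12.1]
width: 0.0601
gripper_force: 33.9
```

Call:
arm_command([
  [0.6, 0, 0, 0.002, 0],
  [0.6, 0, 0, 0.002, 0],
])

```text
time: 5.65
eef_pos: [0.4931, -0.0785, 0.031]
tcp_rot: [0.973, 0.23, 0.0, 0.0]
wrist_force: [-10.0, 3.8, 22.2]
width: 0.0603
gripper_force: 34.1
```

In contact. I'll release it slowly and rise.

Call:
arm_command([
  [0.72, 0, 0, -0.002, 0],
  [0.78, 0, 0, -0.002, 0],
  [0.9, 0, 0, -0.002, 0],
  [1, 0, 0, -0.002, 0],
  [1, 0, 0, -0.002, 0],
])

```text
time: 6.07
eef_pos: [0.4925, -0.0783, 0.0295]
tcp_rot: [0.973, 0.23, 0.0, -0.0]
wrist_force: [0.4, -0.4, -0.4]
width: 0.0857
gripper_force: 0.0
```

Call:
arm_command([
  [1, 0, 0, -0.06, 0],
  [1, 0, 0, -0.14, 0],
  [1, 0, 0, -0.22, 0],
  [1, 0, 0, -0.24, 0],
  [1, 0, 0, -0.24, 0],
])

```text
time: 6.48
eef_pos: [0.4952, -0.0794, 0.1536]
tcp_rot: [0.973, 0.23, 0.003, 0.002]
wrist_force: [0.3, 0.3, -0.4]
width: 0.0853
gripper_force: 0.0
```

```bash
python3 go.py .419,.243,.15,-.858 .419,.243,.15,2.284
```

```text
t6.48 p [ 0.4952 -0.0794  0.1536] tilt [ 0.005  0.006 -1.   ] yaw_y -1.107 j [-0.4   0.13  1.88 -0.    1.13  0.71] w 0.0853 gf 0.00 F [ 0.3  0.3 -0.4]
.419,.243,.15,-.858 -> [ 0.152 -0.645  0.004] twist -0.158 dist 331 mm
.419,.243,.15,2.284 -> [ 0.152 -0.645  0.004] twist 1.841 dist 331 mm
```

Call:
arm_command([
  [1, 0.018, -0.08, 0, -0.03],
  [1, 0.038, -0.16, 0, -0.06],
  [1, 0.057, -0.24, 0, -0.09],
  [1, 0.076, -0.32, 0, -0.12],
  [1, 0.095, -0.4, 0, -0.158],
])

```text
time: 6.9
eef_pos: [0.4438, 0.1232, 0.148]
tcp_rot: [0.937, 0.349, -0.001, -0.0]
wrist_force: [1.2, 0.8, 0.8]
width: 0.0854
gripper_force: 0.0
```

```bash
python3 go.py .419,.243,.12,-.858
python3 - <<'E'
from h import *
im=cams.read_camera("top");np.save("pics/t2.npy",im)
a=crop(im,255,170,66,50,6);b=crop(im,150,187,66,50,6)
cv2.imwrite("pics/t2.png",np.hstack([a,b]))
E
```

```text
t6.90 p [0.4438 0.1232 0.148 ] tilt [-0.002 -0.002 -1.   ] yaw_y -0.857 j [0.01 0.05 1.98 0.   1.12 0.87] w 0.0854 gf 0.00 F [1.2 0.8 0.8]
.419,.243,.12,-.858 -> [ 0.119 -0.213  0.056] twist 0.000 dist 125 mm
```

View pics/t2.png

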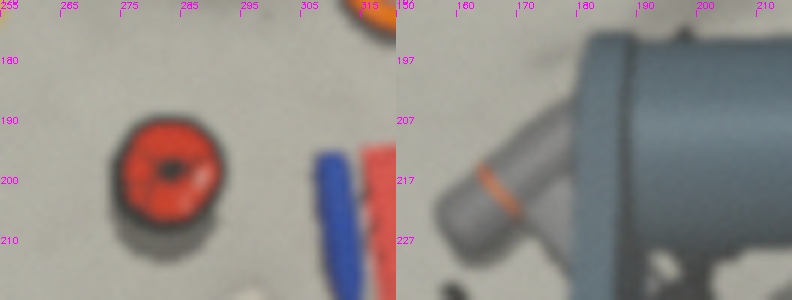

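The spool stands upright at (283,198). Next the duster.

Call:
arm_command([
  [0.92, 0.04, -0.071, 0.03, 0],
  [0.92, 0.08, -0.142, 0.056, 0],
  [0.92, 0.119, -0.213, 0.056, 0],
  [0.92, 0.119, -0.213, 0.056, 0],
  [0.92, 0.119, -0.213, 0.056, 0],
])

```text
time: 7.37
eef_pos: [0.419, 0.2428, 0.1197]
tcp_rot: [0.937, 0.351, -0.002, -0.0]
wrist_force: [0.4, -0.0, 0.8]
width: 0.0783
gripper_force: 0.0
```

```bash
python3 go.py .419,.243,.024,-.858
```

```text
t7.37 p [0.419  0.2428 0.1197] tilt [-0.003 -0.001 -1.   ] yaw_y -0.854 j [0.28 0.15 1.94 0.   1.06 1.13] w 0.0783 gf 0.00 F [ 0.4 -0.   0.8]
.419,.243,.024,-.858 -> [ 0.001 -0.     0.191] twist 0.002 dist 96 mm
```

Call:
arm_command([
  [0.92, 0, 0, 0.06, 0],
  [0.92, 0, 0, 0.12, 0],
  [0.92, 0, 0, 0.16, 0],
  [0.92, 0, 0, 0.18, 0],
  [0.92, 0, 0, 0.19, 0],
])

```text
time: 7.78
eef_pos: [0.4199, 0.2396, 0.0246]
tcp_rot: [0.938, 0.348, -0.002, -0.0]
wrist_force: [0.2, 0.5, 0.3]
width: 0.0785
gripper_force: 0.0
```

Call:
arm_command([
  [0.7, 0, 0, 0, 0],
  [0.7, 0, 0, 0, 0],
  [0.7, 0, 0, 0, 0],
  [0.66, 0, 0, 0, 0],
  [0.66, 0, 0, 0, 0],
], force=20)

```text
time: 8.2
eef_pos: [0.4218, 0.2416, 0.0277]
tcp_rot: [0.937, 0.349, 0.001, -0.0]
wrist_force: [-0.7, 1.2, 1.1]
width: 0.0563
gripper_force: 0.6
```

Call:
arm_command([
  [0.63, 0, 0, 0, 0],
  [0.63, 0, 0, 0, 0],
  [0.62, 0, 0, 0, 0],
  [0.61, 0, 0, 0, 0],
  [0.61, 0, 0, 0, 0],
], force=20)

```text
time: 8.62
eef_pos: [0.4213, 0.2423, 0.0278]
tcp_rot: [0.937, 0.349, 0.001, -0.001]
wrist_force: [-3.8, 3.5, 8.5]
width: 0.0521
gripper_force: 6.0
```

Call:
arm_command([
  [0.605, 0, 0, -0.004, 0],
  [0.6, 0, 0, -0.004, 0],
  [0.595, 0, 0, -0.004, 0],
  [0.595, 0, 0, -0.004, 0],
  [0.595, 0, 0, -0.004, 0],
])

```text
time: 9.03
eef_pos: [0.4208, 0.2411, 0.0284]
tcp_rot: [0.937, 0.348, -0.0, 0.0]
wrist_force: [0.3, 0.4, -2.3]
width: 0.051
gripper_force: 3.7
```

```bash
python3 go.py
```

```text
t9.03 p [0.4208 0.2411 0.0284] tilt [-0. -0. -1.] yaw_y -0.859 j [ 0.27  0.32  1.96 -0.    0.86  1.13] w 0.0510 gf 3.72 F [ 0.3  0.4 -2.3]
```

Call:
arm_command([
  [0.59, 0, 0, 0, 0],
  [0.585, 0, 0, 0, 0],
  [0.58, 0, 0, 0, 0],
  [0.58, 0, 0, 0, 0],
])

```text
time: 9.37
eef_pos: [0.4209, 0.2412, 0.0286]
tcp_rot: [0.937, 0.348, -0.0, -0.0]
wrist_force: [-0.1, 0.3, -2.0]
width: 0.05
gripper_force: 10.1
```

Call:
arm_command([
  [0.58, 0, 0, -0.01, 0],
  [0.58, 0, 0, -0.03, 0],
  [0.58, 0, 0, -0.06, 0],
  [0.58, 0, 0, -0.08, 0],
  [0.58, 0, 0, -0.08, 0],
])

```text
time: 9.78
eef_pos: [0.4231, 0.2419, 0.0715]
tcp_rot: [0.937, 0.349, 0.003, 0.0]
wrist_force: [-0.1, -0.3, -1.8]
width: 0.0498
gripper_force: 9.9
```

```bash
python3 go.py .51,.06,.15,0
python3 - <<'E'
from h import *
im=cams.read_camera("scene");cv2.imwrite("pics/d1.png",crop(im,140,150,133,100,6))
E
```

```text
t9.78 p [0.4231 0.2419 0.0715] tilt [ 0.005  0.002 -1.   ] yaw_y -0.859 j [0.28 0.23 1.96 0.   0.95 1.13] w 0.0498 gf 9.91 F [-0.1 -0.3 -1.8]
.51,.06,.15,0 -> [-0.105  0.389 -0.157] twist -0.547 dist 216 mm
```

View pics/d1.png

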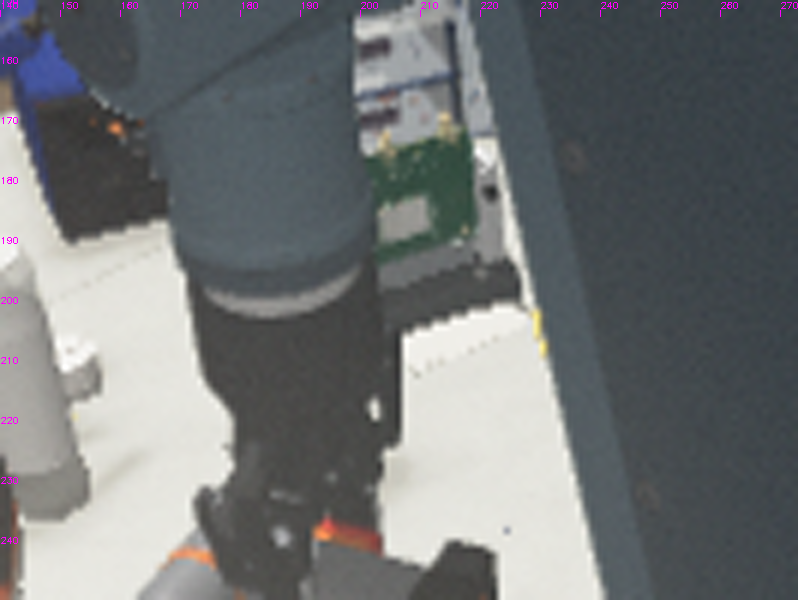

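The duster is held level, with the red trigger shoe visible at (198,238). I'll ease the squeeze a touch and carry it, turning it.

Call:
arm_command([
  [0.582, -0.01, 0.05, -0.06, -0.07],
  [0.582, -0.02, 0.1, -0.1, -0.14],
  [0.582, -0.03, 0.16, -0.1, -0.21],
  [0.582, -0.04, 0.22, -0.1, -0.28],
  [0.582, -0.05, 0.28, -0.1, -0.35],
])

```text
time: 10.25
eef_pos: [0.494, 0.1178, 0.1188]
tcp_rot: [0.806, 0.592, 0.0, 0.0]
wrist_force: [0.6, 0.6, -2.9]
width: 0.0495
gripper_force: 9.8
```

```bash
python3 go.py .45,.06,.11,0
```

```text
t10.25 p [0.494  0.1178 0.1188] tilt [ 0.     0.001 -1.   ] yaw_y -0.303 j [0.   0.2  1.88 0.   1.06 0.3 ] w 0.0495 gf 9.81 F [ 0.6  0.6 -2.9]
.45,.06,.11,0 -> [-0.137 -0.049  0.018] twist -0.193 dist 73 mm
```

Call:
arm_command([
  [0.587, -0.03, -0.01, 0.01, -0.05],
  [0.587, -0.07, -0.025, 0.018, -0.1],
  [0.587, -0.1, -0.037, 0.018, -0.15],
  [0.587, -0.137, -0.049, 0.018, -0.193],
  [0.587, -0.137, -0.049, 0.018, -0.193],
])

```text
time: 10.67
eef_pos: [0.4468, 0.0595, 0.1085]
tcp_rot: [0.709, 0.706, -0.001, -0.001]
wrist_force: [0.7, 0.5, -2.7]
width: 0.0498
gripper_force: 4.0
```

```bash
python3 go.py .47,.06,.0765,0.01  .518,.06,.0765,.01
```

```text
t10.67 p [0.4468 0.0595 0.1085] tilt [-0.    -0.004 -1.   ] yaw_y -0.004 j [-0.13  0.1   2.02 -0.    1.03 -0.13] w 0.0498 gf 3.98 F [ 0.7  0.5 -2.7]
.47,.06,.0765,0.01 -> [0.001 0.047 0.064] twist -0.009 dist 39 mm
.518,.06,.0765,.01 -> [0.002 0.143 0.063] twist -0.009 dist 78 mm
```

Call:
arm_command([
  [0.585, 0, 0.015, 0.02, -0.009],
  [0.585, 0, 0.03, 0.045, -0.009],
  [0.585, 0, 0.047, 0.064, -0.009],
  [0.585, 0, 0.047, 0.064, -0.009],
  [0.585, 0, 0.047, 0.064, -0.009],
])

```text
time: 11.08
eef_pos: [0.4724, 0.0613, 0.077]
tcp_rot: [0.704, 0.71, -0.001, -0.001]
wrist_force: [-0.3, -0.2, -2.3]
width: 0.0501
gripper_force: 4.0
```

```bash
python3 go.py  .518,.06,.0765,.01
python3 - <<'E'
from h import *
im=cams.read_camera("scene");i2=cams.read_camera("top")
cv2.imwrite("pics/a1.png",np.hstack([crop(im,150,150,66,80,6),crop(i2,190,125,66,80,6)]))
E
```

```text
t11.08 p [0.4724 0.0613 0.077 ] tilt [ 0.    -0.002 -1.   ] yaw_y 0.008 j [-0.12  0.21  1.98  0.    0.96 -0.13] w 0.0501 gf 4.04 F [-0.3 -0.2 -2.3]
.518,.06,.0765,.01 -> [-0.003  0.091  0.001] twist -0.001 dist 46 mm
```

View pics/a1.png

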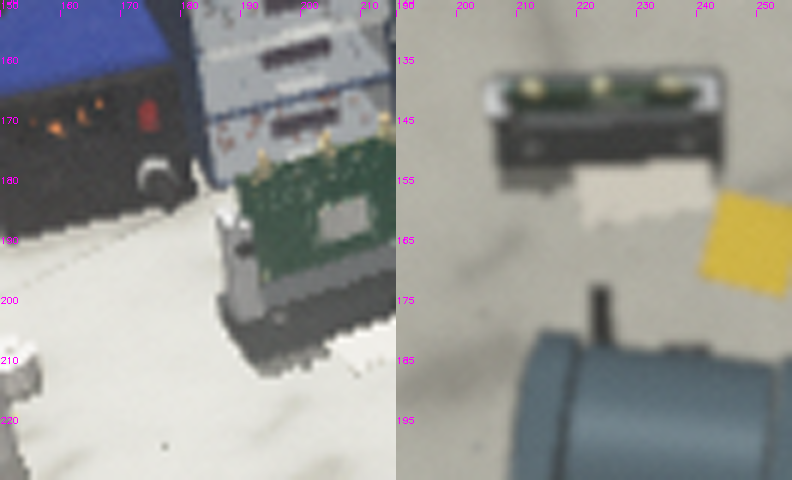

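Run:
```python
from h import *
print("tip",w(224,172.8,.068),"conn",w(224.1,139.5,.112),w(212.7,139,.112),w(235.7,139,.112))
im=cams.read_camera("scene");cv2.imwrite("pics/a2.png",crop(im,150,150,133,100,6))
print(px([.577,.106,.068],"scene"))
```

```text
tip [0.57743045 0.10792481 0.068     ] conn [0.67518606 0.10359755 0.112     ] [0.67731558 0.13858297 0.112     ] [0.6761551  0.06794347 0.112     ]
[217.90103671 199.42114847]
```

View pics/a2.png

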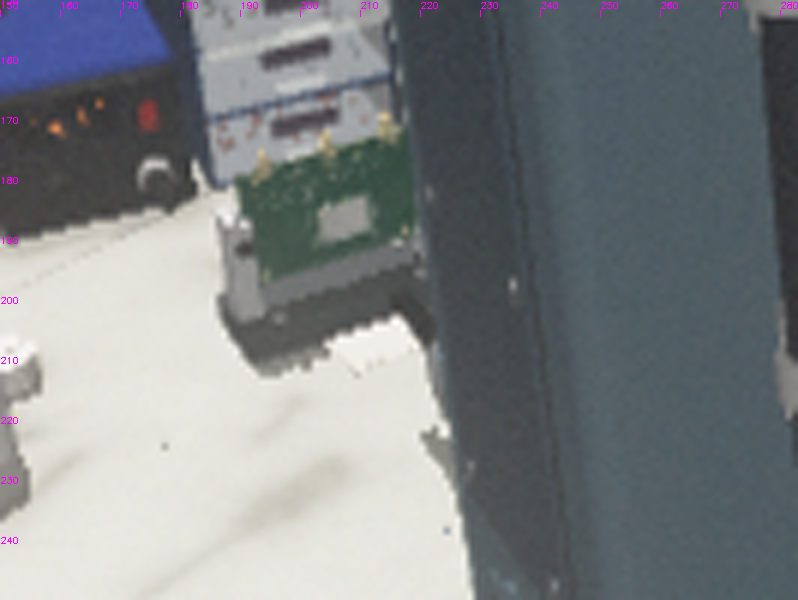

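The nozzle tip in the top view is at (224,172.8), which gives (0.577, 0.108). The board's middle is at y≈0.104. In the scene view the arm hides the nozzle. I'll advance 47 mm and hold low speed for about a second.

Call:
arm_command([
  [0.583, -0.006, 0.03, 0, 0],
  [0.583, -0.006, 0.06, 0, 0],
  [0.583, -0.006, 0.09, 0, 0],
  [0.583, -0.006, 0.094, 0, 0],
  [0.583, -0.006, 0.094, 0, 0],
])

```text
time: 11.65
eef_pos: [0.5204, 0.0584, 0.0782]
tcp_rot: [0.704, 0.71, 0.0, 0.0]
wrist_force: [0.3, 0.0, -2.4]
width: 0.0499
gripper_force: 6.5
```

Call:
arm_command([
  [0.583, 0, 0, 0, 0],
  [0.583, 0, 0, 0, 0],
  [0.583, 0, 0, 0, 0],
  [0.583, 0, 0, 0, 0],
  [0.583, 0, 0, 0, 0],
])

```text
time: 12.07
eef_pos: [0.5195, 0.0585, 0.0776]
tcp_rot: [0.704, 0.71, -0.0, -0.0]
wrist_force: [0.2, -0.1, -2.6]
width: 0.0497
gripper_force: 6.5
```

Call:
arm_command([
  [0.583, 0, 0, 0, 0],
  [0.583, 0, 0, 0, 0],
  [0.583, 0, 0, 0, 0],
  [0.583, 0, 0, 0, 0],
  [0.583, 0, 0, 0, 0],
])

```text
time: 12.48
eef_pos: [0.5199, 0.0584, 0.0776]
tcp_rot: [0.704, 0.71, -0.0, -0.0]
wrist_force: [-0.3, -0.7, -2.4]
width: 0.0498
gripper_force: 6.5
```

Call:
arm_command([
  [0.583, 0, 0, 0, 0],
  [0.583, 0, 0, 0, 0],
  [0.583, 0, 0, 0, 0],
])

```text
time: 12.73
eef_pos: [0.5199, 0.0584, 0.0776]
tcp_rot: [0.704, 0.71, 0.0, -0.0]
wrist_force: [0.3, -0.2, -2.1]
width: 0.0497
gripper_force: 6.5
```

```bash
python3 go.py
python3 - <<'E'
from h import *
i2=cams.read_camera("top");g=i2.sum(2)
np.set_printoptions(linewidth=200)
print(g[148:176,216:233])
E
```

```text
t12.73 p [0.5199 0.0584 0.0776] tilt [ 0.  0. -1.] yaw_y 0.008 j [-0.12  0.3   1.86  0.    0.99 -0.12] w 0.0497 gf 6.53 F [ 0.3 -0.2 -2.1]
[[178 183 178 175 183 185 178 182 176 181 181 181 183 180 181 183 186]
 [183 181 181 182 187 181 191 177 181 185 177 190 181 183 183 182 182]
 [179 177 180 184 181 183 185 178 181 184 179 183 181 176 177 182 201]
 [185 180 185 194 204 204 204 214 209 206 213 213 217 210 215 260 320]
 [214 214 233 287 340 358 364 360 358 359 363 361 367 364 373 409 478]
 [278 277 308 390 480 515 528 521 524 524 527 525 528 525 528 538 565]
 [302 300 328 417 529 582 587 591 589 587 585 587 585 586 584 585 594]
 [320 351 374 439 540 585 590 593 592 592 593 591 591 590 593 592 588]
 [374 435 460 500 555 589 593 591 587 587 589 594 590 591 588 589 591]
 [451 488 510 525 557 580 580 553 532 535 553 575 590 594 597 590 588]
 [494 508 513 522 543 571 548 453 380 382 449 541 584 590 589 594 591]
 [507 510 512 507 522 556 530 395 253 232 366 519 583 588 591 590 590]
 [471 479 479 482 507 557 535 381 221 197 354 517 585 589 578 570 571]
 [377 377 393 409 454 521 513 375 220 
[... 327 characters left out ...]
299 276 249 255 284 293 292 288 288 289 288 287 279 286 274]
 [308 314 302 268 241 263 293 308 301 297 297 299 297 291 289 289 296]
 [319 314 298 257 238 275 299 304 311 310 308 306 310 303 301 293 304]
 [314 311 299 248 241 283 310 316 313 309 311 309 310 308 307 313 305]
 [315 319 294 245 252 295 316 321 319 316 314 318 314 318 310 312 315]
 [318 311 291 247 260 309 322 321 327 324 322 321 317 320 321 320 320]
 [314 304 284 249 276 316 334 336 335 333 332 333 328 325 335 326 321]
 [306 301 271 255 300 345 357 352 352 347 345 344 341 342 337 336 337]
 [316 301 253 259 318 362 368 369 369 361 361 362 355 360 357 356 350]
 [314 289 238 261 330 373 379 381 378 376 377 370 376 372 371 374 370]]
```

Aimed: the tip is at (224.5,157.7), directly in front of the board's middle connector. Full squeeze now.

Call:
arm_command([
  [0.48, 0, 0, 0, 0],
  [0.48, 0, 0, 0, 0],
  [0.48, 0, 0, 0, 0],
  [0.48, 0, 0, 0, 0],
  [0.48, 0, 0, 0, 0],
], force=22)

```text
time: 13.2
eef_pos: [0.5199, 0.0584, 0.0776]
tcp_rot: [0.704, 0.71, 0.0, 0.0]
wrist_force: [0.1, -0.0, -2.6]
width: 0.043
gripper_force: 28.7
```

Call:
arm_command([
  [0.48, 0, 0, 0, 0],
  [0.48, 0, 0, 0, 0],
  [0.48, 0, 0, 0, 0],
  [0.48, 0, 0, 0, 0],
  [0.48, 0, 0, 0, 0],
])

```text
time: 13.62
eef_pos: [0.5199, 0.0584, 0.0776]
tcp_rot: [0.704, 0.71, -0.0, -0.0]
wrist_force: [-0.0, 0.4, -1.8]
width: 0.0431
gripper_force: 28.7
```

Call:
arm_command([
  [0.48, 0, 0, 0, 0],
  [0.48, 0, 0, 0, 0],
  [0.48, 0, 0, 0, 0],
  [0.48, 0, 0, 0, 0],
  [0.48, 0, 0, 0, 0],
])

```text
time: 14.03
eef_pos: [0.5199, 0.0584, 0.0776]
tcp_rot: [0.704, 0.71, -0.0, 0.0]
wrist_force: [0.4, 0.4, -1.9]
width: 0.0428
gripper_force: 28.7
```

```bash
python3 go.py
```

```text
t14.03 p [0.5199 0.0584 0.0776] tilt [-0. -0. -1.] yaw_y 0.008 j [-0.12  0.3   1.86 -0.    0.99 -0.12] w 0.0428 gf 28.65 F [ 0.4  0.4 -1.9]
```

Fully in (43 mm) for over 1 s. I'll ease back to stage one while still aimed.

Call:
arm_command([
  [0.54, 0, 0, 0, 0],
  [0.57, 0, 0, 0, 0],
  [0.583, 0, 0, 0, 0],
  [0.583, 0, 0, 0, 0],
  [0.583, 0, 0, 0, 0],
])

```text
time: 14.45
eef_pos: [0.5199, 0.0584, 0.0776]
tcp_rot: [0.704, 0.71, -0.0, 0.0]
wrist_force: [-0.2, -0.1, -1.6]
width: 0.0501
gripper_force: 8.4
```

Call:
arm_command([
  [0.584, 0, 0, 0, 0],
  [0.584, 0, 0, 0, 0],
])

```text
time: 14.62
eef_pos: [0.5199, 0.0584, 0.0776]
tcp_rot: [0.704, 0.71, 0.0, 0.0]
wrist_force: [0.5, -0.6, -3.2]
width: 0.0502
gripper_force: 6.4
```

Call:
arm_command([
  [0.583, 0, -0.03, 0, 0],
  [0.583, 0, -0.07, -0.01, 0],
  [0.583, 0, -0.12, -0.05, 0],
  [0.583, 0, -0.15, -0.1, 0],
  [0.583, 0, -0.16, -0.15, 0],
])

```text
time: 15.03
eef_pos: [0.4364, 0.0581, 0.1521]
tcp_rot: [0.704, 0.71, -0.001, -0.002]
wrist_force: [2.2, 0.2, -1.7]
width: 0.0499
gripper_force: 6.7
```

```bash
python3 go.py .426,-.26,.15,.137
```

```text
t15.03 p [0.4364 0.0581 0.1521] tilt [ 0.001 -0.005 -1.   ] yaw_y 0.009 j [-0.14 -0.    2.02 -0.    1.13 -0.15] w 0.0499 gf 6.73 F [ 2.2  0.2 -1.7]
.426,-.26,.15,.137 -> [-0.636 -0.026  0.004] twist -0.082 dist 318 mm
```

Call:
arm_command([
  [0.583, -0.04, 0, 0, 0],
  [0.583, -0.1, 0, 0, -0.02],
  [0.583, -0.16, -0.005, 0, -0.03],
  [0.583, -0.22, -0.01, 0, -0.04],
  [0.583, -0.28, -0.015, 0, -0.05],
])

```text
time: 15.45
eef_pos: [0.4333, -0.0835, 0.153]
tcp_rot: [0.675, 0.738, 0.0, 0.0]
wrist_force: [1.5, -0.8, -2.4]
width: 0.0501
gripper_force: 6.7
```

Call:
arm_command([
  [0.583, -0.06, 0, 0, -0.01],
  [0.583, -0.12, 0, 0, -0.02],
  [0.583, -0.18, 0, 0, -0.032],
  [0.583, -0.24, 0, 0, -0.032],
  [0.583, -0.28, 0, 0, -0.032],
])

```text
time: 15.87
eef_pos: [0.4458, -0.2247, 0.153]
tcp_rot: [0.658, 0.753, -0.0, 0.001]
wrist_force: [0.2, 0.1, -2.1]
width: 0.0498
gripper_force: 6.7
```

```bash
python3 go.py .426,-.26,.1,.137
```

```text
t15.87 p [ 0.4458 -0.2247  0.153 ] tilt [-0.001  0.001 -1.   ] yaw_y 0.136 j [-0.7   0.13  1.88 -0.    1.13 -0.84] w 0.0498 gf 6.72 F [ 0.2  0.1 -2.1]
.426,-.26,.1,.137 -> [-0.064 -0.049  0.106] twist -0.001 dist 67 mm
```

Call:
arm_command([
  [0.583, -0.03, -0.02, 0.02, 0],
  [0.583, -0.062, -0.049, 0.06, 0],
  [0.583, -0.062, -0.049, 0.1, 0],
  [0.583, -0.062, -0.049, 0.106, 0],
  [0.583, -0.062, -0.049, 0.106, 0],
])

```text
time: 16.28
eef_pos: [0.4246, -0.2549, 0.0983]
tcp_rot: [0.657, 0.754, 0.0, -0.002]
wrist_force: [-0.1, 0.5, -0.8]
width: 0.0498
gripper_force: 6.5
```

```bash
python3 go.py .426,-.26,.0415,.137
python3 - <<'E'
from h import *
i=cams.read_camera("top");j=cams.read_camera("scene");cv2.imwrite("pics/p1.png",crop(i,290,165,80,60,9))
print(px([.426,-.26,.05],"scene"))
E
```

```text
t16.28 p [ 0.4246 -0.2549  0.0983] tilt [ 0.003 -0.002 -1.   ] yaw_y 0.136 j [-0.78  0.21  1.92  0.    1.02 -0.92] w 0.0498 gf 6.54 F [-0.1  0.5 -0.8]
.426,-.26,.0415,.137 -> [-0.011  0.002  0.114] twist -0.000 dist 57 mm
[344.65957547 193.92533454]
```

View pics/p1.png

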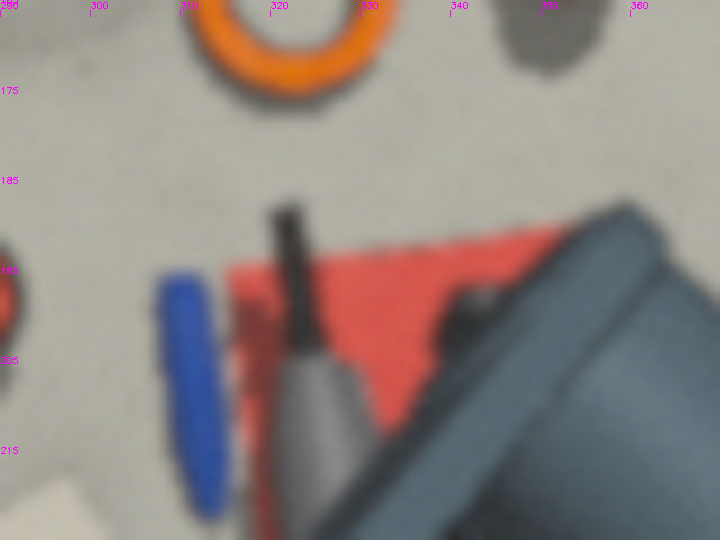

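The duster is over the pad, parallel to it, with the nozzle tip at (321,188) and clear of the driver. Lowering it.

Call:
arm_command([
  [0.583, -0.005, 0.002, 0.03, 0],
  [0.583, -0.01, 0.002, 0.065, 0],
  [0.583, -0.01, 0.002, 0.09, 0],
  [0.583, -0.01, 0.002, 0.105, 0],
  [0.583, -0.01, 0.002, 0.11, 0],
])

```text
time: 16.8
eef_pos: [0.4276, -0.2602, 0.0445]
tcp_rot: [0.657, 0.754, 0.0, -0.0]
wrist_force: [0.2, 0.9, -1.9]
width: 0.0498
gripper_force: 6.5
```

Call:
arm_command([
  [0.583, 0, 0, 0, 0],
  [0.583, 0, 0, 0.002, 0],
  [0.583, 0, 0, 0.002, 0],
])

```text
time: 17.05
eef_pos: [0.428, -0.2611, 0.0445]
tcp_rot: [0.657, 0.754, -0.0, 0.001]
wrist_force: [0.8, -0.3, -2.3]
width: 0.0502
gripper_force: 6.5
```

Call:
arm_command([
  [0.583, 0, 0, 0.002, 0],
  [0.583, 0, 0, 0.002, 0],
])

```text
time: 17.22
eef_pos: [0.4276, -0.2609, 0.0431]
tcp_rot: [0.657, 0.754, -0.0, 0.0]
wrist_force: [-0.1, -0.3, -1.2]
width: 0.0498
gripper_force: 6.5
```

Call:
arm_command([
  [0.583, 0, 0, 0.002, 0],
  [0.583, 0, 0, 0.004, 0],
  [0.583, 0, 0, 0.004, 0],
])

```text
time: 17.47
eef_pos: [0.4274, -0.2608, 0.0406]
tcp_rot: [0.657, 0.754, -0.0, 0.0]
wrist_force: [-0.4, -0.7, -1.6]
width: 0.05
gripper_force: 6.1
```

Call:
arm_command([
  [0.583, 0, 0, 0.002, 0],
  [0.583, 0, 0, 0.002, 0],
])

```text
time: 17.63
eef_pos: [0.4276, -0.2609, 0.04]
tcp_rot: [0.657, 0.754, 0.0, 0.0]
wrist_force: [-0.7, 0.3, 2.1]
width: 0.05
gripper_force: 5.8
```

Call:
arm_command([
  [0.583, 0, 0, 0.002, 0],
  [0.583, 0, 0, 0.002, 0],
])

```text
time: 17.8
eef_pos: [0.4276, -0.2611, 0.0394]
tcp_rot: [0.657, 0.754, -0.0, 0.0]
wrist_force: [-1.5, 1.1, 6.5]
width: 0.0502
gripper_force: 6.5
```

On the pad. I'll release gently and rise.

Call:
arm_command([
  [0.62, 0, 0, 0, 0],
  [0.66, 0, 0, 0, 0],
  [0.75, 0, 0, 0, 0],
  [0.9, 0, 0, 0, 0],
  [0.95, 0, 0, 0, 0],
])

```text
time: 18.22
eef_pos: [0.4273, -0.2607, 0.0385]
tcp_rot: [0.657, 0.754, -0.0, -0.0]
wrist_force: [-0.7, -0.6, -0.9]
width: 0.0812
gripper_force: 0.0
```

Call:
arm_command([
  [0.95, 0, 0, -0.03, 0],
  [0.95, 0, 0, -0.09, 0],
  [0.95, 0, 0, -0.16, 0],
  [0.95, 0, 0, -0.24, 0],
  [0.95, 0, 0, -0.3, 0],
])

```text
time: 18.63
eef_pos: [0.4277, -0.261, 0.1914]
tcp_rot: [0.657, 0.754, -0.0, 0.001]
wrist_force: [0.4, -1.0, -0.1]
width: 0.0814
gripper_force: 0.0
```

Call:
arm_command([
  [0.95, -0.06, -0.04, 0, 0],
  [0.95, -0.14, -0.08, 0, 0],
  [0.95, -0.22, -0.12, 0, 0],
  [0.95, -0.3, -0.16, 0, 0],
  [0.95, -0.38, -0.2, 0, 0],
])

```text
time: 19.05
eef_pos: [0.3573, -0.4526, 0.1888]
tcp_rot: [0.657, 0.754, -0.0, 0.0]
wrist_force: [0.7, -0.2, -0.0]
width: 0.0813
gripper_force: 0.0
```

```bash
python3 go.py
python3 - <<'E'
from h import *
i=cams.read_camera("top");np.save("pics/e.npy",i)
hsv=cv2.cvtColor(i,cv2.COLOR_RGB2HSV);a=np.load("pics/top0.npy")
# bystander shifts: difference to start image outside known areas
d=(np.abs(i.astype(int)-a).sum(2)>90).astype(np.uint8)
n,l,st,ce=cv2.connectedComponentsWithStats(d)
for k in range(1,n):
    if st[k,4]>12: print(st[k],ce[k].round())
sub=i[180:250,310:370]; g=cv2.cvtColor(sub,cv2.COLOR_RGB2HSV)
m=((g[...,1]<70)).astype(np.uint8)
for r in m[::2]: print("".join(".#"[q] for q in r))
E
```

```text
t19.05 p [ 0.3573 -0.4526  0.1888] tilt [-0.  0. -1.] yaw_y 0.137 j [-1.11  0.25  1.66  0.    1.24 -1.25] w 0.0813 gf 0.00 F [ 0.7 -0.2 -0. ]
[273 189  20  25 407] [282. 201.]
[ 318  189   48   56 1039] [337. 220.]
[ 156  191   48   62 1186] [182. 223.]
[374 213  87  59 646] [416. 236.]
[338 229  18  11 110] [346. 234.]
[419 239  40  40 616] [437. 257.]
[448 256  46  28 310] [474. 270.]
[399 261   7   5  16] [402. 263.]
[495 267  15   9  66] [500. 271.]
[260 268  17   5  65] [269. 270.]
[237 270  18   4  43] [245. 271.]
[485 271   6   9  44] [488. 275.]
[296 273  74  47 441] [326. 299.]
[500 275  12  36 218] [507. 288.]
[226 277  48  50 543] [247. 293.]
[425 283   9   6  34] [429. 285.]
[455 282  31  23 343] [474. 293.]
[194 285  45  99 986] [216. 329.]
[285 285  14  21 109] [292. 295.]
[428 295   9   8  30] [433. 298.]
[493 296   4  27  59] [494. 310.]
[308 301  91  40 558] [350. 320.]
[439 306   6  13  20] [442. 313.]
[462 313  25  19 284] [475. 322.]
[207 318   4   9  13] [208. 322.]
[255 319  45  29 129] [280. 333.]
[498 320  14  10  75] [503. 324.]
[444 323  10  19  60] [447. 33
[... 1642 characters left out ...]
############....#############
#########...#########..########.................############
#########............................................#######
#########.....##########..............................######
#########....###########..............................######
##########...###########...............................#####
##########...###########...............................#####
##########....##########................................####
##########..............................................####
###########.........................................########
###########..............................###################
###########...................##############################
```

```bash
python3 -c "
from station import hand_in
print(hand_in())"
```

```text
the job is handed in; nothing more can be done
None
```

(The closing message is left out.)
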